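# Take the rotor off the bench centrifuge: left-hand rotor nut first

### The job

Take the rotor out of the small bench centrifuge for cleaning. Its ring nut has a left-hand thread: unscrew it, gently and without forcing or yanking the thread, and lay it in the round steel dish. Then lift the rotor off its spindle and set it upright on the black rubber mat, without knocking the other things about.

Things in the scene. Friction and masses are not known exactly. Their poses are not given: they have to be found in the camera images.
- centrifuge: Fixed white bench centrifuge, lid off. Housing 216 mm wide (y), 112 mm high, from 158 mm in front of (-x) to 112 mm behind (+x) the spindle axis; round bowl of 138 mm diameter, 40 mm deep, open to the top. Origin: on the upright spindle axis at bench level; z up, -x towards the control panel. The spindle is locked and does not turn.
- spindle (a point): Centre of the spindle's upper end, 156 mm above the bench, inside the nut. Coarse multi-start LEFT-HAND thread, 23 mm over its crests: the nut loosens when turned CLOCKWISE seen from above and climbs several millimetres per quarter turn, which the hand must follow by feel. It has about 1 mm of side play on the spindle and 1.5 mm of up-and-down play in the thread.
- nut_mid (a point): Middle of the rotor nut, on its axis, 13 mm above its underside. Dark steel fluted ring nut, 40 mm in diameter (twelve-sided, grips alike at any yaw), 26 mm high, about 0.12 kg. Tightened, its underside is about 136 mm above the bench, on the rotor's hub, which it overhangs by 3 mm. Forcing it means over 22 N of nut against spindle (yank, side load) or 25 N against the rotor.
- nut_top (a point): Centre of the nut's top, 26 mm above its underside. A sprung plate presses the rotor up against the nut with about 10 N: the first quarter turn drags (about 0.1 N m), the rest runs freely. It leaves the thread after some 160 to 220 degrees; this must be felt: in the thread it lifts no more than its play, once out it lifts off freely. Let go on the way, it stays put.
- rotor_hub (a point): Middle of the rotor's hub, on its axis, 37 mm above the rotor's underside and 15 mm below the hub's top. Turned aluminium eight-place disc, 110 mm in diameter and 22 mm high, with a plain round hub of 34 mm diameter standing 30 mm out of its top (52 mm in all) and a bore of 27 mm right through; about 0.3 kg.
- rotor_foot (a point): Centre of the rotor's underside, about 84 mm above the bench when held by the nut, 5 mm higher once the nut is off. The rotor sits loose on the spindle with 2 mm of play all round, and must rise at least 75 mm to clear the spindle's end.
- dish: Loose shallow round steel dish for small parts, 140 mm across the rim, 114 mm across its flat floor, 18 mm high, floor 3 mm thick, 0.35 kg. Origin: centre of its underside.
- mat: Fixed ribbed black rubber mat on the bench, 180 x 180 mm, 6 mm thick, for the rotor. Origin: centre of its underside; x and y along its edges.
- beaker: Glass beaker, 72 mm across, 95 mm high. A bystander. Origin: centre of its underside.
- amber_bottle: Amber glass bottle, 62 mm in diameter, 135 mm high. A bystander. Origin: centre of its underside.
- wash_bottle: White wash bottle with a bent spout, 72 mm in diameter, 182 mm high. A bystander. Origin: centre of its underside.
- petri_dish: Low glass dish, 90 mm in diameter, 16 mm high. A bystander, not the dish for the nut. Origin: centre of its underside.
- boss_head: Aluminium boss-head clamp with a black thumbscrew, about 80 x 30 x 36 mm. A bystander. Origin: its underside.
- tube_rack: Rack of small tubes, 90 x 160 mm, 61 mm high. A bystander. Origin: centre of its underside.
Things that resemble listed ones, but are neither listed nor needed, are in the scene too. There is more than one size of the part that bears rotor_hub; the job needs the smaller.

How it is judged (in metres and radians):
On the way, in this order (a step that is already met when the one before it is completed fails the run):
1. the nut is unscrewed and lifted clear of the spindle's end, the rotor still on its spindle (z of nut_mid in the frame of centrifuge above 0.171 m and z of rotor_hub in the frame of centrifuge below 0.13 m and horizontal distance between rotor_hub and centrifuge below 0.006 m), for 0.1 s.
2. the nut lies released in the steel dish, the rotor still on its spindle (horizontal distance between nut_mid and dish below 0.045 m and z of nut_mid in the frame of dish below 0.026 m and contact force between the fingers and nut below 0.1 N and linear speed of nut below 0.05 m/s and z of rotor_hub in the frame of centrifuge below 0.13 m), for 0.2 s.
3. the rotor is lifted clear of the spindle (z of rotor_hub in the frame of centrifuge above 0.194 m), for 0.05 s.
At the end, for the whole second after the job is handed in: The nut rests in the steel dish (its middle within 45 mm of the dish's centre and no more than 26 mm above the dish's underside), the rotor stands hub up (within 0.08 rad) and flat on the rubber mat with its axis within 40 mm of the mat's centre along each edge, and both are at rest and let go (horizontal distance between nut_mid and dish below 0.045 m and z of nut_mid in the frame of dish below 0.026 m and x of rotor_hub in the frame of mat between -0.04 and 0.04 m and y of rotor_hub in the frame of mat between -0.04 and 0.04 m and height (world z) of rotor_hub below 0.048 m and angle between rotor_hub's own z axis and vertical below 0.08 rad and linear speed of each of rotor, nut below 0.02 m/s); the robot touches nothing.
It fails at once if the thread is forced: nut against spindle with more than 22 N (contact force between nut and centrifuge above 22 N).
It fails at once if the nut is tightened or pressed down on the rotor with more than 25 N (contact force between nut and rotor above 25 N).
It fails at once if the nut or the rotor is dropped: falling free of the fingers ((contact force between the fingers and nut below 0.05 N and linear speed of nut above 0.5 m/s) or (contact force between the fingers and rotor below 0.05 N and linear speed of rotor above 0.5 m/s)).
It fails at once if a bystander or the dish is pushed more than 30 mm or a bystander tipped (distance of any of dish, beaker, amber_bottle, wash_bottle, petri_dish, boss_head, tube_rack from where it was at the start of the episode above 0.03 m or angle between any of beaker, amber_bottle, wash_bottle's own z axis and vertical above 0.5 rad).
It also fails if it takes over 72 s, if anything falls off the work surface, if the arm or the gripper's body presses on something with over 40 N, if the wrist force passes 120 N, or if a joint passes its speed limit or range.

### The arm

A 7-joint arm with a two-finger parallel gripper is mounted at the origin on the work surface. World frame = base frame: x ahead of the robot, y to its left, z up, the work surface at z = 0. Lengths are in mm, angles in rad, forces in N, time in s.
With the tool pointing down it reaches from about 350 to 775 mm from the base axis. Payload 3.1 kg.
Tool frame: the origin (TCP) lies at the very end of the fingers, on their centre line; the grasp point (between the pads) lies 19 mm behind it; z points along the fingers, y is the direction in which the jaws open and shut (so a half turn about z gives the same grasp; the last joint's range is limited). The gripper opens to 85 mm and grips with 20 to 120 N. Pads are 22 mm wide; open, the fingers measure 114 mm over their backs; the gripper's body (76 mm by 85 mm) begins 54 mm behind the grasp point. The pads swing forward as they close: fully open they stand 13 mm farther back than shut.
Start: joints at [-1.154, 0.311, 0.014, 1.512, -0.004, 1.319, -0.027], TCP at [243.557, 493.151, 231.304] pointing down, gripper open.
Joint ranges: [-2.7, 2.7], [-0.3, 1.91], [-1.27, 1.3], [0.12, 2.57], [-1.44, 4.58], [0.2, 2.03], [-3.05, 3.05]. Speed limits (rad/s): [2.79, 2.79, 3.14, 3.14, 3.14, 3.14, 3.14].

### API

Orientations are given as a unit quaternion [x, y, z, w].
In Python, from plant import robot, imaging gives the robot as it stands.
- The arm moves only by the shell command python3 -m pendant 'ROWS' [FORCE]. ROWS is JSON, one flat list of numbers, 7 for each row, row after row: the shift along the world's x, y, z in m, then the turn, a rotation vector about the world's x, y, z in degrees, then the gripper command: -1 is shut, 1 is fully open, values between are in proportion. A call has 1 to 12 rows; each row shifts and turns the commanded pose from where the row before left it; what a row does not reach is not made up. A row lasts 1/12 s, in which the tool goes at most 41.7 mm and 7.16 degrees, less where a joint would pass 70% of its speed; a pose out of reach is approached as far as the arm can. A call with a gripper value outside its range is refused whole. The fingers move at their own pace and stop on an object; FORCE is the grip in N (left out, the last holds). Time passes only in rows, so rows that do not move let the fingers close. It gives the time, the measured TCP pose, the force and the opening at its end, in the units of the state.
- robot.observe(): the state, without advancing time (a new reading comes with each control period).
- imaging.capture(name): name is "scene" or "side" or "wrist"; returns a dict with "pixels" (400x640x3 uint8, red, green, blue), "intrinsics" (3x3 intrinsics, pixels), "extrinsics" (4x4, takes a point from world to camera coordinates). Camera axes: x right, y up, looking along -z (the intrinsics and any distortion apply to the point x, -y, -z); pixel columns grow to the right and rows downward; lengths in mm; the calibration is good to about 2 mm. A picture is of the moment at which its call begins. There is no depth.
- robot.sign_off(): hands the job in, once; it reports no verdict.
The state is a dict: "time": time; "joints": joint angles; "qvel": joint speeds; "joint_efforts": joint torques, N m; "position": TCP position; "orientation": TCP orientation; "ft_force": force on the tool from outside, world axes, zero at the start; "torque": the same for the moment, N m; "width": opening from 0.0 (shut) to 1.0 (fully open).
Only numpy, scipy, OpenCV 4.12 (cv2) and the standard library are available. Lean on these libraries where they do the work, as an engineer would, in place of code of your own. Each camera call takes 0.05 s, during which the arm holds its last target. There are 200 camera calls.

## Working session

There is one attempt and no reset: what is moved stays moved. The work goes in short steps, Python scripts to look and compute and a shell command to move; the robot and the scene stay as the last step left them, time stands still between calls to the robot, and variables do not carry over. Pictures are saved under pics/ and viewed, about 8 in all and at most 12, crops included, and the job is handed in when it is done.

```bash
mkdir -p pics; ls
python3 - <<'E'
from plant import robot, imaging
import cv2,json,numpy as np
s=robot.observe();print({k:np.round(v,3).tolist() for k,v in s.items()})
for n in("scene","side"):
    c=imaging.capture(n);print(n,np.round(c["intrinsics"],1).tolist(),np.round(c["extrinsics"],3).tolist(),[k for k in c])
    cv2.imwrite(f"pics/{n}0.png",c["pixels"][:,:,::-1]);np.savez(f"pics/{n}0.npz",**{k:c[k] for k in("pixels","intrinsics","extrinsics")})
E
```

```text
pics
{'time': 0.0, 'joints': [-1.154, 0.312, 0.014, 1.513, -0.004, 1.319, -0.027], 'qvel': [-0.0, 0.0, 0.0, -0.001, 0.002, -0.0, -0.001], 'joint_efforts': [0.0, -37.992, 0.146, -23.059, 0.012, 0.013, -0.0], 'position': [243.237, 492.482, 230.214], 'orientation': [0.227, 0.974, -0.001, -0.0], 'ft_force': [-0.05, 0.183, -0.215], 'torque': [0.032, -0.057, 0.026], 'width': 0.999}
scene [[402.0, 0.0, 316.4], [0.0, 402.0, 202.5], [0.0, 0.0, 1.0]] [[0.173, 0.985, -0.011, -98.044], [-0.811, 0.149, 0.566, 336.501], [0.559, -0.089, 0.824, -1459.869], [0.0, 0.0, 0.0, 1.0]] ['pixels', 'intrinsics', 'extrinsics']
side [[427.9, 0.0, 314.8], [0.0, 427.9, 201.0], [0.0, 0.0, 1.0]] [[0.666, -0.745, -0.022, -354.573], [0.503, 0.428, 0.751, -325.688], [-0.55, -0.512, 0.66, -770.773], [0.0, 0.0, 0.0, 1.0]] ['pixels', 'intrinsics', 'extrinsics']
```

View pics/scene0.png

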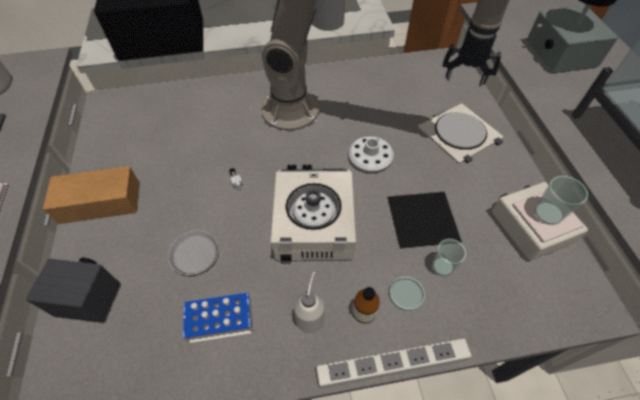

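View pics/side0.png

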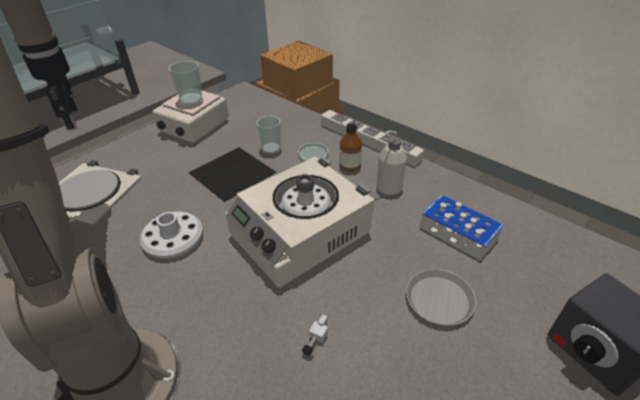

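The scene view shows the centrifuge with nut at about (313,198), the dish at (194,253) and the mat at (424,219); the larger decoy rotor is at (371,154). In the side view the nut is at (305,183), the dish at (440,298) and the mat at (233,173).

```bash
cat > h.py <<'E'
import numpy as np,cv2
from plant import robot,imaging
class V:
    def __init__(s,c):
        s.p=np.array(c["pixels"]);s.K=np.array(c["intrinsics"],float);E=np.array(c["extrinsics"],float);s.R=E[:3,:3];s.t=E[:3,3];s.o=-s.R.T@s.t
    def ray(s,u,v):
        d=np.linalg.inv(s.K)@[u,v,1.];d=s.R.T@(d*[1,-1,-1]);return d/np.linalg.norm(d)
    def on(s,u,v,z):
        d=s.ray(u,v);return s.o+d*(z-s.o[2])/d[2]
    def pix(s,P):
        q=s.R@np.array(P,float)+s.t;q=s.K@(q*[1,-1,-1]);return q[:2]/q[2]
def tri(a,pa,b,pb):
    A=np.zeros((3,3));y=np.zeros(3)
    for v,p in((a,pa),(b,pb)):
        d=v.ray(*p);M=np.eye(3)-np.outer(d,d);A+=M;y+=M@v.o
    return np.linalg.solve(A,y)
def load(n): return V(np.load(f"pics/{n}.npz"))
def snap(n,tag):
    c=imaging.capture(n);np.savez(f"pics/{tag}.npz",**{k:c[k] for k in("pixels","intrinsics","extrinsics")});return V(c)
def blob(v,seed,lo,hi,win):
    u,w=seed;g=cv2.cvtColor(v.p,cv2.COLOR_RGB2GRAY);m=((g>=lo)&(g<=hi)).astype(np.uint8)
    k=np.zeros_like(m);k[w-win:w+win,u-win:u+win]=1
    n,l,st,c=cv2.connectedComponentsWithStats(m*k);i=l[w,u]
    return (l==i).astype(np.uint8) if i else None
E
python3 - <<'E'
from h import *
a,b=load("scene0"),load("side0")
for n,v,s in(("scene",a,(424,219)),("side",b,(233,173))):
    m=blob(v,s,0,45,70);cn=max(cv2.findContours(m,0,2)[0],key=cv2.contourArea)
    r=cv2.approxPolyDP(cn,0.04*cv2.arcLength(cn,True),True)[:,0]
    P=np.array([v.on(*q,6) for q in r]);print(n,"mat",cv2.contourArea(cn),np.round(P[:,:2]).tolist(),P.mean(0).round(1))
ims=[]
for v,(u,w) in((a,(314,205)),(b,(305,190)),(a,(194,253)),(b,(440,298))):
    r=40;ims.append(cv2.resize(v.p[w-r:w+r,u-r:u+r,::-1],(390,290),interpolation=cv2.INTER_CUBIC))
cv2.imwrite("pics/crop1.png",np.vstack([np.hstack(ims[:2]),np.hstack(ims[2:])]))
print("nut",tri(a,(313,198),b,(305,183)),a.on(313,198,155),b.on(305,183,155))
print("dish",a.on(194,253,9),b.on(440,298,9))
for n,pa,pb,z in(("wash",(311,300),(392,165),90),("beaker",(449,258),(269,135),50),("boss",(235,178),(318,332),15),("bigrotor",(371,152),(170,232),25)):
    print(n,a.on(*pa,z).round(),b.on(*pb,z).round())
E
```

```text
scene mat 2766.5 [[459.0, 414.0], [448.0, 246.0], [613.0, 231.0], [621.0, 402.0]] [535.3 323.3   6. ]
side mat 2103.5 [[609.0, 228.0], [618.0, 396.0], [454.0, 405.0], [440.0, 240.0]] [530.2 317.3   6. ]
nut [505.40757564   2.55016393 147.85337524] [509.57689809   2.902094   155.        ] [499.17376088  -5.0907507  155.        ]
dish [ 533.00970296 -341.36068564    9.        ] [ 531.76897603 -346.14141491    9.        ]
wash [757. -45.  90.] [754. -68.  90.]
beaker [692. 334.  50.] [691. 325.  50.]
boss [ 292. -212.   15.] [ 305. -211.   15.]
bigrotor [273. 232.  25.] [270. 228.  25.]
```

View pics/crop1.png

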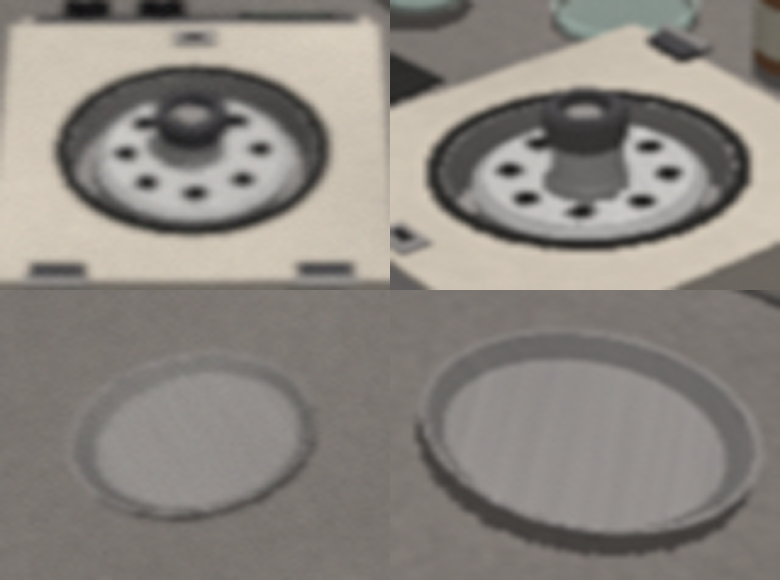

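```bash
python3 - <<'E'
from h import *
a,b=load("scene0"),load("side0")
for n,pa,pb,z in(("nuttop",(313,195.3),(305,180.3),162),("bowl",(313.6,206.4),(305.8,196.9),112),("dish",(194,253),(440.9,297),18)):
    print(n,tri(a,pa,b,pb).round(1),a.on(*pa,z).round(1),b.on(*pb,z).round(1))
E
python3 -m pendant '[0.02,-0.035,0.007,0,0,0,1, 0.02,-0.035,0.007,0,0,0,1, 0.02,-0.035,0.007,0,0,0,1, 0.02,-0.035,0.007,0,0,0,1, 0.02,-0.035,0.007,0,0,0,1, 0.02,-0.035,0.007,0,0,0,1, 0.02,-0.035,0.007,0,0,0,1, 0.02,-0.035,0.007,0,0,0,1, 0.02,-0.035,0.007,0,0,0,1, 0.02,-0.035,0.007,0,0,0,1, 0.02,-0.035,0,0,0,0,1, 0.02,-0.035,0,0,0,0,1]' 25; python3 -c "
from h import *;print(np.round(robot.observe()['joints'],2))"
```

```text
nuttop [504.1   2.2 157.1] [506.    3.6 162. ] [499.9  -4.8 162. ]
bowl [505.3   2.9 107.3] [507.2   4.1 112. ] [501.6  -3.2 112. ]
dish [ 534.  -343.9    9.2] [ 538.2 -339.    18. ] [ 528.3 -348.4   18. ]
time: 1.1
position: [484.1, 71.4, 301.6]
orientation: [0.227, 0.974, 0.0, 0.0]
ft_force: [0.5, 1.3, -1.2]
width: 0.996
[-0.52  0.16  0.4   1.55 -0.06  1.45  0.99]
```

```bash
python3 -m pendant '[0.002,-0.007,-0.004,0,0,7,1, 0.002,-0.007,-0.004,0,0,7,1, 0.002,-0.007,-0.004,0,0,7,1, 0.002,-0.007,-0.004,0,0,7,1, 0.002,-0.007,-0.004,0,0,7,1, 0.002,-0.007,-0.004,0,0,7,1, 0.002,-0.007,-0.004,0,0,7,1, 0.002,-0.007,-0.004,0,0,7,1, 0.002,-0.007,-0.004,0,0,7,1, 0.002,-0.007,-0.004,0,0,7,1,0,0,0,0,0,0,1]'
python3 - <<'E'
from h import *
print(np.round(robot.observe()['joints'],2))
v=snap("wrist","w1");cv2.imwrite("pics/w1.png",v.p[:,:,::-1]);print(v.o,v.R.round(2).tolist(),v.pix([504,1,162]),v.pix([504,1,112]))
E
```

```text
time: 2.02
position: [502.8, 1.1, 260.0]
orientation: [-0.372, 0.928, -0.0, -0.001]
ft_force: [-1.3, -0.8, -0.8]
width: 1.002
[-0.31  0.2   0.33  1.59 -0.07  1.36  2.36]
[454.52505667 -45.31556007 402.97393398] [[-0.69, 0.72, 0.0], [-0.7, -0.67, -0.27], [-0.19, -0.18, 0.96]] [316.07518241 201.13921301] [316.19862373 188.32533541]
```

View pics/w1.png

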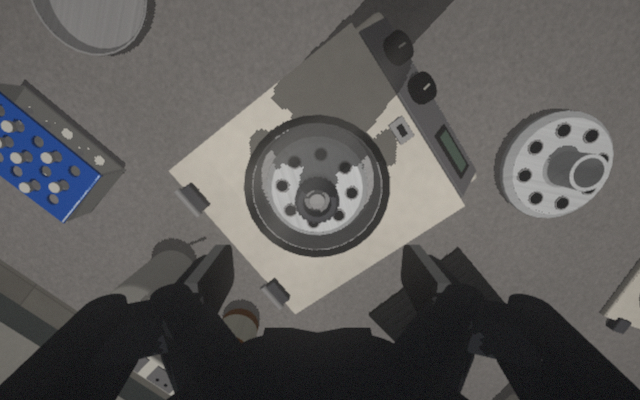

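The wrist view shows the nut's top ring centred at about (317,200) and the bowl rim at about (317.5,186), which agrees with the estimate to within 2 px.

Run:
```python
from h import *
v=load("w1");g=cv2.medianBlur(cv2.cvtColor(v.p,cv2.COLOR_RGB2GRAY),3)
m=blob(v,(335,196),0,62,40)
if m is not None:
    c=max(cv2.findContours(m,0,2)[0],key=cv2.contourArea);print(cv2.fitEllipse(c))
print(v.on(317,200,162),v.on(317.5,186,112))
cv2.imwrite("pics/w1c.png",cv2.resize(v.p[140:265,235:400,::-1],(792,600),interpolation=cv2.INTER_CUBIC))
```

```text
((329.915283203125, 189.39381408691406), (10.060210227966309, 17.557729721069336), 140.44613647460938)
[502.67702606   0.8691039  162.        ] [5.01233266e+02 2.56398465e-01 1.12000000e+02]
```

View pics/w1c.png

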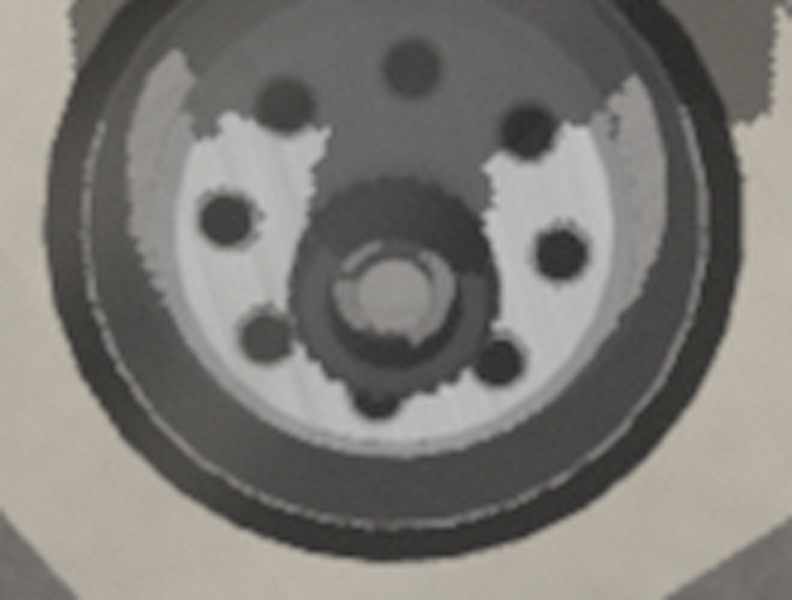

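The crop shows the nut's top face centred at about (395,295), which is full-image (317.3,201), so the nut is at about (503.3, 1.5). I'll descend there and grip gently.

```bash
python3 -m pendant '[0.0005,0.0003,-0.025,0,0,0,1, 0,0,-0.025,0,0,0,1, 0,0,-0.025,0,0,0,1, 0,0,-0.025,0,0,0,1, 0,0,-0.016,0,0,0,1, 0,0,-0.01,0,0,0,1, 0,0,-0.005,0,0,0,1, 0,0,0,0,0,0,1, 0,0,0,0,0,0,0.4, 0,0,0,0,0,0,0.2, 0,0,0,0,0,0,0.1, 0,0,0,0,0,0,0.1]' 20;  python3 - <<'E'
from h import *
print(robot.observe()['torque'],np.round(robot.observe()['joints'],2))
E
```

```text
time: 3.07
position: [504.8, 3.5, 131.3]
orientation: [-0.372, 0.928, -0.0, 0.001]
ft_force: [-0.5, -0.2, 0.3]
width: 0.547
[ 0.00730426  0.04108459 -0.01024644] [-0.29  0.31  0.31  1.79 -0.11  1.06  2.39]
```

```bash
python3 -m pendant '[0,0,0,0,0,0,0.02, 0,0,0,0,0,0,-0.02]';python3 -m pendant '[0,0,0,0,0,0,-0.06, 0,0,0,0,0,0,-0.1]';python3 -m pendant '[0,0,0,0,0,0,-0.3, 0,0,0,0,0,0,-1]';  python3 - <<'E'
from h import *
for i in range(4):
    s=robot.observe();print(s['torque'].round(2) if hasattr(s['torque'],'round') else s['torque'],np.round(s['position'],1))
v=snap("wrist","w2");cv2.imwrite("pics/w2.png",v.p[:,:,::-1])
E
```

```text
time: 3.23
position: [504.5, 3.3, 130.8]
orientation: [-0.372, 0.928, -0.0, 0.001]
ft_force: [0.4, -0.6, -0.4]
width: 0.491
time: 3.4
position: [504.9, 2.9, 131.0]
orientation: [-0.372, 0.928, -0.001, 0.001]
ft_force: [0.7, -0.1, 2.0]
width: 0.463
time: 3.57
position: [504.9, 3.0, 130.9]
orientation: [-0.372, 0.928, -0.001, 0.001]
ft_force: [1.3, -1.4, 3.5]
width: 0.467
[-0.35 -0.28 -0.08] [504.9   3.  130.9]
[-0.35 -0.28 -0.08] [504.9   3.  130.9]
[-0.35 -0.28 -0.08] [504.9   3.  130.9]
[-0.35 -0.28 -0.08] [504.9   3.  130.9]
```

View pics/w2.png

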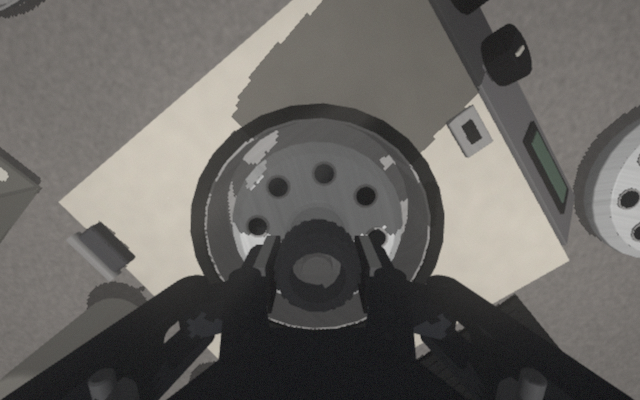

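The nut is gripped at width 0.467 (about 40 mm) with low side loads. I'll start turning clockwise and follow the climb by the force.

```bash
python3 -m pendant '[0,0,0.0003,0,0,-5,-1, 0,0,0.0003,0,0,-5,-1]' 35;python3 -m pendant '[0,0,0.0003,0,0,-5,-1, 0,0,0.0003,0,0,-5,-1]';python3 - <<'E'
from h import *
s=robot.observe();print(s['torque'],np.round(s['joints'],2))
E
```

```text
time: 3.78
position: [504.8, 3.5, 131.4]
orientation: [-0.288, 0.958, -0.0, 0.001]
ft_force: [1.4, -0.3, 3.6]
width: 0.456
time: 3.95
position: [505.0, 3.4, 131.9]
orientation: [-0.204, 0.979, -0.0, 0.001]
ft_force: [2.4, -1.4, 2.6]
width: 0.459
[-0.25756803 -0.38907753  0.05573877] [-0.34  0.31  0.38  1.8  -0.13  1.06  2.06]
```

```bash
python3 -m pendant '[0,0,0.0003,0,0,-6,-1, 0,0,0.0003,0,0,-6,-1, 0,0,0.0003,0,0,-6,-1]';python3 -m pendant '[0,0,0.0003,0,0,-6,-1, 0,0,0.0003,0,0,-6,-1, 0,0,0.0003,0,0,-6,-1]';python3 - <<'E'
from h import *
s=robot.observe();print(s['torque'],np.round(s['joints'],2))
E
```

```text
time: 4.2
position: [505.0, 3.0, 132.8]
orientation: [-0.047, 0.999, -0.0, 0.001]
ft_force: [2.1, -1.7, 1.6]
width: 0.464
time: 4.45
position: [504.9, 2.7, 133.4]
orientation: [0.11, 0.994, -0.0, 0.001]
ft_force: [2.9, -2.7, 0.2]
width: 0.461
[-0.5332342  -0.56931456 -0.00748705] [-0.44  0.32  0.49  1.8  -0.17  1.07  1.47]
```

```bash
python3 -m pendant '[0.0003,-0.0003,0.0003,0,0,-6,-1, 0.0003,-0.0003,0.0003,0,0,-6,-1, 0,0,0.0003,0,0,-6,-1]';python3 -m pendant '[0,0,0.0003,0,0,-6,-1, 0,0,0.0003,0,0,-6,-1, 0,0,0.0003,0,0,-6,-1]';python3 - <<'E'
from h import *
s=robot.observe();print(s['torque'],np.round(s['joints'],2))
E
```

```text
time: 4.7
position: [504.9, 2.4, 133.9]
orientation: [0.264, 0.965, -0.0, 0.0]
ft_force: [2.7, -1.1, -1.3]
width: 0.458
time: 4.95
position: [504.6, 2.1, 134.6]
orientation: [0.412, 0.911, -0.001, 0.0]
ft_force: [2.8, -2.8, -1.6]
width: 0.459
[-0.51517426 -0.46911886 -0.02255111] [-0.53  0.33  0.62  1.8  -0.22  1.08  0.89]
```

```bash
python3 -m pendant '[0.0004,-0.0004,0.0003,0,0,-6,-1, 0.0002,-0.0002,0.0003,0,0,-6,-1, 0,0,0.0003,0,0,-6,-1]';python3 -m pendant '[0,0,0.0003,0,0,-6,-1, 0,0,0.0003,0,0,-6,-1, 0,0,0.0003,0,0,-6,-1]';python3 - <<'E'
from h import *
s=robot.observe();print(s['torque'],np.round(s['joints'],2))
E
```

```text
time: 5.2
position: [504.7, 1.9, 135.4]
orientation: [0.549, 0.836, -0.001, -0.0]
ft_force: [1.3, -1.9, -0.6]
width: 0.464
time: 5.45
position: [504.7, 1.8, 136.4]
orientation: [0.673, 0.74, -0.001, -0.0]
ft_force: [1.2, -2.1, 0.9]
width: 0.463
[-0.46366181 -0.08070263 -0.00910538] [-0.62  0.36  0.75  1.8  -0.27  1.09  0.31]
```

```bash
python3 -m pendant '[0,-0.0004,0.0004,0,0,-6,-1, 0,0,0.0003,0,0,-6,-1, 0,0,0.0003,0,0,-6,-1]';python3 -m pendant '[0,0,0.0003,0,0,-6,-1, 0,0,0.0003,0,0,-6,-1, 0,0,0.0003,0,0,-6,-1]';python3 - <<'E'
from h import *
s=robot.observe();print(s['torque'],np.round(s['joints'],2))
E
```

```text
time: 5.7
position: [504.4, 1.5, 137.4]
orientation: [0.78, 0.625, -0.001, -0.0]
ft_force: [0.1, -0.9, -0.0]
width: 0.465
time: 5.95
position: [504.1, 1.4, 138.3]
orientation: [0.869, 0.495, -0.001, -0.0]
ft_force: [-0.8, -2.2, 1.0]
width: 0.463
[-0.43001071  0.15312536  0.05672858] [-0.72  0.39  0.89  1.8  -0.34  1.12 -0.25]
```

```bash
python3 -m pendant '[0,-0.0004,0.0003,0,0,-6,-1, 0,0,0.0003,0,0,-6,-1, 0,0,0.0003,0,0,-6,-1]';python3 -m pendant '[0,0,0.0003,0,0,-6,-1, 0,0,0.0003,0,0,-6,-1, 0,0,0.0003,0,0,-6,-1]';python3 - <<'E'
from h import *
s=robot.observe();print(s['torque'],np.round(s['joints'],2))
E
```

```text
time: 6.2
position: [503.7, 1.5, 139.2]
orientation: [0.935, 0.354, -0.002, -0.001]
ft_force: [-2.5, -1.4, 3.0]
width: 0.457
time: 6.45
position: [503.6, 1.7, 140.2]
orientation: [0.979, 0.203, -0.002, -0.001]
ft_force: [-2.2, -0.9, 2.9]
width: 0.462
[-0.19168611  0.56418691  0.00350504] [-0.82  0.44  1.05  1.8  -0.42  1.15 -0.8 ]
```

```bash
python3 -m pendant '[-0.0004,0,0.0005,0,0,-5,-1, 0,0,0.0005,0,0,-5,-1, 0,0,0.0005,0,0,-5,-1]';python3 -m pendant '[0,0,0.0004,0,0,-5,-1, 0,0,0.0005,0,0,0,-1]';python3 - <<'E'
from h import *
s=robot.observe();print(s['torque'],np.round(s['joints'],2))
E
```

```text
time: 6.7
position: [503.4, 2.1, 141.2]
orientation: [0.997, 0.074, -0.002, -0.001]
ft_force: [-0.4, 0.6, -0.9]
width: 0.462
time: 6.87
position: [503.5, 2.3, 141.9]
orientation: [0.999, 0.032, -0.002, -0.0]
ft_force: [0.0, 0.2, -2.0]
width: 0.463
[0.00884187 0.03016671 0.01872635] [-0.87  0.48  1.14  1.8  -0.47  1.17 -1.09]
```

```bash
python3 -m pendant '[0,0,0.0005,0,0,0,-1, 0,0,0.0005,0,0,0,-1]';python3 -m pendant '[0,0,0.0005,0,0,0,-1, 0,0,0.0005,0,0,0,-1]';python3 -m pendant '[0,0,0.0005,0,0,0,-1, 0,0,0.0005,0,0,0,-1]'
```

```text
time: 7.03
position: [504.1, 2.1, 143.4]
orientation: [0.999, 0.034, -0.001, -0.0]
ft_force: [-0.5, -0.9, -1.1]
width: 0.461
time: 7.2
position: [504.2, 1.7, 144.7]
orientation: [0.999, 0.033, -0.001, -0.0]
ft_force: [-2.3, 0.5, -1.1]
width: 0.459
time: 7.37
position: [504.3, 1.5, 145.9]
orientation: [0.999, 0.033, -0.001, -0.0]
ft_force: [-1.2, -0.3, -2.4]
width: 0.461
```

It lifts freely. Straight up now, unwinding the wrist only once it is clear.

```bash
python3 -m pendant '[0,0,0.002,0,0,0,-1, 0,0,0.003,0,0,0,-1, 0,0,0.005,0,0,0,-1, 0,0,0.007,0,0,0,-1, 0,0,0.01,0,0,0,-1, 0,0,0.015,0,0,0,-1, 0,0,0.015,0,0,0,-1, 0,0,0.015,0,0,5,-1, 0,0,0.005,0,0,7,-1, 0,0,0,0,0,7,-1, 0,0,0,0,0,7,-1, 0,0,0,0,0,7,-1]';python3 - <<'E'
from h import *
s=robot.observe();print(s['torque'],np.round(s['joints'],2))
v=snap("side","s2");w=snap("wrist","w3");cv2.imwrite("pics/s2.png",np.hstack([cv2.resize(v.p[100:250,210:400,::-1],(400,316)),w.p[::2,::2,::-1][:,:].copy() if 0 else cv2.resize(w.p[:,:,::-1],(400,316))]))
E
```

```text
time: 8.37
position: [505.4, 1.2, 224.4]
orientation: [0.948, 0.318, 0.001, 0.0]
ft_force: [-0.1, 0.4, -1.1]
width: 0.463
[-0.02118135  0.01127306  0.00363841] [-0.85  0.34  1.05  1.67 -0.3   1.31 -0.66]
```

View pics/s2.png

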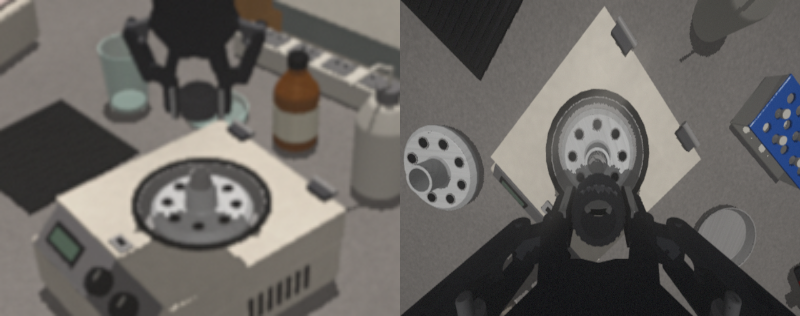

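The nut is held in the fingers, clear of the spindle, and the rotor is still seated. I'll carry the nut over the dish.

```bash
python3 -m pendant '[0.003,-0.02,0,0,0,3,-1, 0.003,-0.035,0,0,0,5,-1, 0.003,-0.035,0,0,0,5,-1, 0.003,-0.035,0,0,0,5,-1, 0.003,-0.035,0,0,0,5,-1, 0.003,-0.035,0,0,0,5,-1, 0.003,-0.035,0,0,0,5,-1, 0.003,-0.035,0,0,0,5,-1, 0.003,-0.035,0,0,0,5,-1, 0.002,-0.025,0,0,0,5,-1, 0,-0.02,0,0,0,5,-1, 0,0,0,0,0,0,-1]';python3 - <<'E'
from h import *
s=robot.observe();print(np.round(s['joints'],2))
w=snap("wrist","w4");cv2.imwrite("pics/w4.png",w.p[:,:,::-1]);print(w.pix([533.5,-343.8,18]),w.pix([533.5,-343.8,3]))
E
```

```text
time: 9.47
position: [531.1, -350.5, 223.4]
orientation: [0.712, 0.702, -0.003, 0.002]
ft_force: [-0.1, -1.2, -0.4]
width: 0.461
[ 0.09  0.58  0.79  1.29 -0.4   1.43  0.83]
[318.66803107 171.5008254 ] [318.63009265 169.41904382]
```

View pics/w4.png

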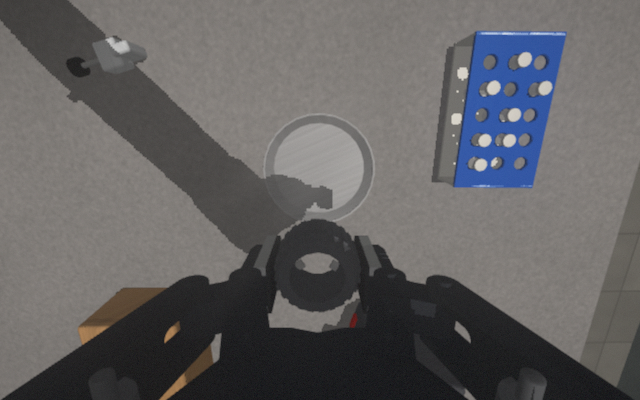

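The dish rim is centred at (318.5,168), about 3 mm further +y than estimated. I'll descend onto about (533,-341).

```bash
python3 -m pendant '[0.001,0.004,-0.01,0,0,0,-1, 0.001,0.005,-0.025,0,0,0,-1, 0,0,-0.03,0,0,0,-1, 0,0,-0.03,0,0,0,-1, 0,0,-0.03,0,0,0,-1, 0,0,-0.025,0,0,0,-1, 0,0,-0.02,0,0,0,-1, 0,0,-0.015,0,0,0,-1, 0,0,-0.008,0,0,0,-1, 0,0,0,0,0,0,-1]'; python3 -m pendant '[0,0,-0.004,0,0,0,-1, 0,0,-0.003,0,0,0,-1, 0,0,-0.003,0,0,0,-1, 0,0,-0.003,0,0,0,-1,0,0,0,0,0,0,-1]'; python3 -m pendant '[0,0,-0.002,0,0,0,-1,0,0,-0.001,0,0,0,-1,0,0,0,0,0,0,-1]'
```

```text
time: 10.35
position: [535.4, -330.8, 27.4]
orientation: [0.708, 0.706, -0.0, -0.003]
ft_force: [0.1, 0.6, -1.4]
width: 0.463
time: 10.77
position: [535.8, -334.5, 16.9]
orientation: [0.709, 0.705, 0.0, -0.0]
ft_force: [0.0, -0.5, -1.3]
width: 0.462
time: 11.02
position: [535.8, -334.5, 13.9]
orientation: [0.709, 0.705, 0.0, -0.0]
ft_force: [0.5, -0.1, -1.0]
width: 0.46
```

```bash
python3 -m pendant '[0,-0.003,-0.003,0,0,0,-1,0,-0.003,-0.002,0,0,0,-1,0,0,0,0,0,0,-1]';for i in 1 ; do python3 -m pendant '[0,0,-0.001,0,0,0,-1,0,0,-0.001,0,0,0,-1,0,0,0,0,0,0,-1]';done; python3 -m pendant '[0,0,-0.001,0,0,0,-1,0,0,-0.0005,0,0,0,-1,0,0,0,0,0,0,-1]'
```

```text
time: 11.27
position: [535.2, -341.6, 8.6]
orientation: [0.709, 0.705, -0.001, -0.0]
ft_force: [-0.7, 0.4, -1.0]
width: 0.462
time: 11.52
position: [535.8, -340.3, 6.7]
orientation: [0.709, 0.705, 0.0, -0.0]
ft_force: [0.9, -0.3, -1.3]
width: 0.462
time: 11.77
position: [535.8, -340.4, 5.4]
orientation: [0.709, 0.705, -0.0, -0.0]
ft_force: [-0.4, -0.8, -0.7]
width: 0.463
```

```bash
python3 -m pendant '[0,0,-0.001,0,0,0,-1,0,0,-0.001,0,0,0,-1,0,0,0,0,0,0,-1]';python3 -m pendant '[0,0,-0.001,0,0,0,-1,0,0,-0.0005,0,0,0,-1,0,0,0,0,0,0,-1]'
```

```text
time: 12.02
position: [535.7, -340.4, 3.3]
orientation: [0.709, 0.705, -0.0, -0.0]
ft_force: [0.5, -0.0, -0.1]
width: 0.46
time: 12.27
position: [535.9, -340.6, 2.0]
orientation: [0.709, 0.705, 0.0, 0.0]
ft_force: [0.4, -0.1, -1.7]
width: 0.462
```

```bash
for i in 1; do python3 -m pendant '[0,0,-0.001,0,0,0,-1,0,0,0,0,0,0,-1]';done; python3 -m pendant '[0,0,-0.001,0,0,0,-1,0,0,0,0,0,0,-1]'; python3 -m pendant '[0,0,-0.001,0,0,0,-1,0,0,0,0,0,0,-1]'
```

```text
time: 12.43
position: [535.9, -340.6, 1.9]
orientation: [0.709, 0.705, 0.0, 0.0]
ft_force: [-2.2, 1.3, 4.6]
width: 0.463
time: 12.6
position: [535.9, -340.6, 1.8]
orientation: [0.709, 0.705, 0.0, 0.0]
ft_force: [-3.6, 2.9, 9.0]
width: 0.462
time: 12.77
position: [536.0, -340.6, 1.8]
orientation: [0.709, 0.705, 0.001, -0.0]
ft_force: [-3.6, 3.7, 14.1]
width: 0.461
```

Contact at TCP z 1.8. I'll ease off the load, open partway, then rise.

```bash
python3 -m pendant '[0,0,0.002,0,0,0,-1,0,0,0.0005,0,0,0,-1,0,0,0,0,0,0,0.1,0,0,0,0,0,0,0.25,0,0,0,0,0,0,0.3,0,0,0,0,0,0,0.3,0,0,0,0,0,0,0.3,0,0,0,0,0,0,0.3]'; python3 -m pendant '[0,0,0.01,0,0,0,0.3,0,0,0.02,0,0,0,0.3,0,0,0.04,0,0,0,0.3,0,0,0.04,0,0,0,1,0,0,0.04,0,0,0,1,0,0,0.04,0,0,0,1,0,0,0.03,0,0,0,1,0,0,0,0,0,0,1]'
python3 - <<'E'
from h import *
s=robot.observe();print(np.round(s['joints'],2))
w=snap("wrist","w5");a=snap("scene","a5")
cv2.imwrite("pics/w5.png",np.hstack([cv2.resize(w.p[:,:,::-1],(400,300)),cv2.resize(a.p[130:280,150:350,::-1],(400,300))]))
E
```

```text
time: 13.43
position: [535.9, -340.6, 1.4]
orientation: [0.709, 0.705, -0.0, -0.0]
ft_force: [-0.4, 0.1, 0.2]
width: 0.653
time: 14.1
position: [538.4, -344.2, 230.9]
orientation: [0.709, 0.705, 0.001, 0.008]
ft_force: [0.5, -0.9, 0.9]
width: 1.002
[ 0.07  0.57  0.79  1.28 -0.4   1.43  0.82]
```

View pics/w5.png

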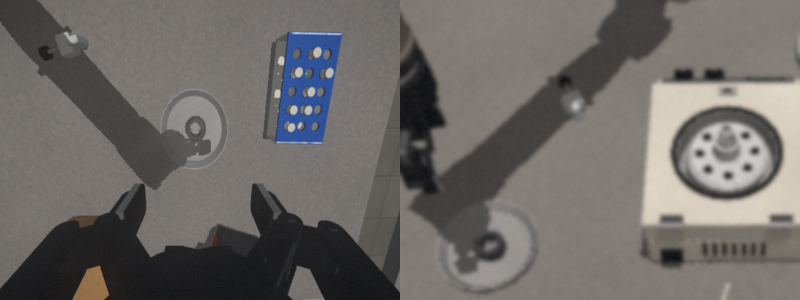

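The nut lies flat near the middle of the dish, released, and the rotor is still on its spindle. Back to the rotor.

```bash
python3 -m pendant '[-0.003,0.02,0,0,0,0,1, -0.003,0.034,0,0,0,0,1, -0.003,0.034,0,0,0,0,1, -0.003,0.034,0,0,0,0,1, -0.003,0.034,0,0,0,0,1, -0.003,0.034,0,0,0,0,1, -0.003,0.034,0,0,0,0,1, -0.003,0.034,0,0,0,0,1, -0.003,0.034,0,0,0,0,1, -0.003,0.03,0,0,0,0,1, -0.002,0.02,0,0,0,0,1, 0,0,0,0,0,0,1]';python3 -m pendant '[0,0,0,0,0,0,1]'
python3 - <<'E'
from h import *
s=robot.observe();print(np.round(s['joints'],2))
w=snap("wrist","w6")
for z in (141,156,111): print(z,w.pix([504,1.5,z]))
u,v=w.pix([504,1.5,150]).astype(int);print(u,v)
u0,v0=max(u-80,0),max(v-60,0);print(u0,v0)
cv2.imwrite("pics/w6.png",cv2.resize(w.p[v0:v0+120,u0:u0+160,::-1],(800,600),interpolation=cv2.INTER_CUBIC))
E
```

```text
time: 15.2
position: [502.2, 8.8, 219.5]
orientation: [0.705, 0.709, -0.0, -0.003]
ft_force: [-0.2, 0.8, -0.1]
width: 1.003
time: 15.28
position: [502.7, 3.1, 220.1]
orientation: [0.707, 0.707, -0.001, -0.001]
ft_force: [-0.8, -0.7, 0.5]
width: 1.004
[-0.66  0.27  0.77  1.68 -0.19  1.28  0.15]
141 [318.00976239 209.7196055 ]
156 [318.00507026 215.6228849 ]
111 [318.01759283 199.86795747]
318 213
238 153
```

View pics/w6.png

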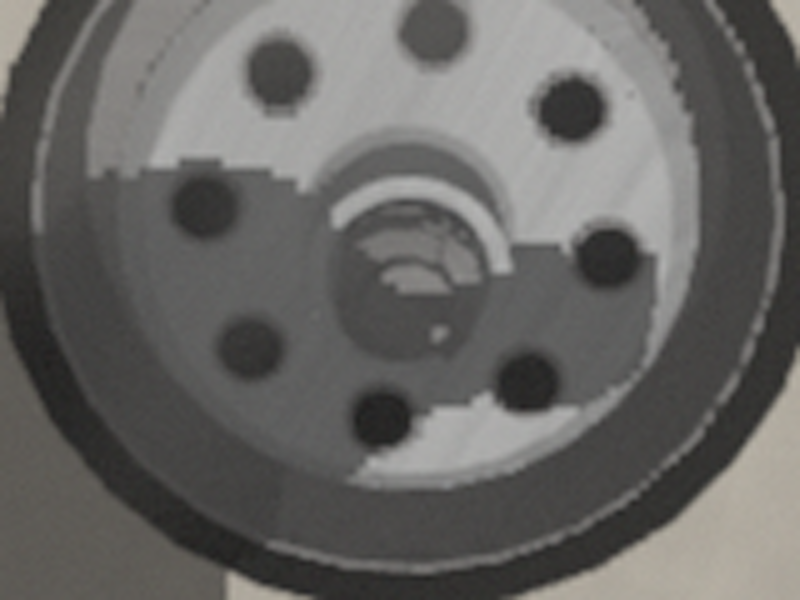

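The crop shows the bare hub's ring and spindle centred at about (408,282), which is full-image (319.5,209.5) and close to the predicted axis. I'll settle, then descend on the hub.

```bash
python3 -m pendant '[0,0,-0.02,0,0,0,1,0,0,-0.02,0,0,0,1,0,0,-0.015,0,0,0,1,0,0,-0.01,0,0,0,1,0,0,0,0,0,0,1,0,0,0,0,0,0,1]'
python3 - <<'E'
from h import *
w=snap("wrist","w7")
for z in (141,156,112): print(z,w.pix([504,1.8,z]))
g=cv2.medianBlur(cv2.cvtColor(w.p,cv2.COLOR_RGB2GRAY),3)
c=cv2.HoughCircles(g,cv2.HOUGH_GRADIENT,1.5,10,param1=80,param2=25,minRadius=20,maxRadius=60);print(None if c is None else c[0][:6])
E
```

```text
time: 15.83
position: [503.6, 0.0, 156.3]
orientation: [0.71, 0.705, -0.001, 0.0]
ft_force: [0.1, 0.5, 0.6]
width: 0.998
141 [316.37791932 236.49835751]
156 [316.28184943 247.25651607]
112 [316.52399037 220.14093601]
[[302.25     171.75      52.550003]
 [339.75     167.25      59.15    ]
 [350.25     173.25      59.15    ]
 [338.25     212.25      55.85    ]
 [327.75     212.25      59.15    ]
 [350.25     191.25      59.15    ]]
```

```bash
python3 -m pendant '[0.0005,0.0015,-0.012,0,0,0,1,0,0,-0.012,0,0,0,1,0,0,-0.009,0,0,0,1,0,0,-0.006,0,0,0,1,0,0,-0.004,0,0,0,1,0,0,0,0,0,0,0.5,0,0,0,0,0,0,0.3,0,0,0,0,0,0,0.1]' 30; python3 -m pendant '[0,0,0,0,0,0,0,0,0,0,0,0,0,-0.06,0,0,0,0,0,0,-0.12]';python3 -m pendant '[0,0,0,0,0,0,-0.17,0,0,0,0,0,0,-0.2]';python3 -m pendant '[0,0,0,0,0,0,-0.23,0,0,0,0,0,0,-0.26]'
```

```text
time: 16.55
position: [504.9, 2.8, 114.1]
orientation: [0.709, 0.705, 0.0, 0.0]
ft_force: [0.0, -0.2, 0.3]
width: 0.603
time: 16.8
position: [504.6, 2.9, 113.8]
orientation: [0.709, 0.705, 0.0, 0.0]
ft_force: [1.0, -0.6, -0.1]
width: 0.439
time: 16.97
position: [504.4, 3.0, 113.7]
orientation: [0.709, 0.705, 0.0, 0.0]
ft_force: [-1.6, -0.8, 0.9]
width: 0.408
time: 17.13
position: [504.4, 3.0, 113.6]
orientation: [0.709, 0.705, 0.0, 0.0]
ft_force: [0.3, 0.3, 0.6]
width: 0.405
```

```bash
python3 -m pendant '[0,0,0,0,0,0,-1,0,0,0,0,0,0,-1,0,0,0.002,0,0,0,-1,0,0,0.003,0,0,0,-1]' 80; python3 -m pendant '[0,0,0.005,0,0,0,-1,0,0,0.005,0,0,0,-1,0,0,0.005,0,0,0,-1]'
```

```text
time: 17.47
position: [503.6, 3.0, 117.9]
orientation: [0.709, 0.705, -0.001, -0.001]
ft_force: [0.3, 0.7, -3.0]
width: 0.395
time: 17.72
position: [504.0, 2.9, 133.7]
orientation: [0.709, 0.705, -0.0, -0.0]
ft_force: [0.9, -0.3, -4.0]
width: 0.393
```

```bash
python3 -m pendant '[0,0,0.006,0,0,0,-1,0,0,0.009,0,0,0,-1,0,0,0.009,0,0,0,-1,0,0,0.009,0,0,0,-1,0,0,0.009,0,0,0,-1,0,0,0.009,0,0,0,-1,0,0,0.009,0,0,0,-1,0,0,0.009,0,0,0,-1,0,0,0.009,0,0,0,-1,0,0,0.006,0,0,0,-1,0,0,0,0,0,0,-1]'; python3 -c "
from h import *;print(np.round(robot.observe()['joints'],2))"
```

```text
time: 18.63
position: [505.5, 2.8, 219.2]
orientation: [0.709, 0.705, 0.001, 0.001]
ft_force: [0.9, 0.0, -3.3]
width: 0.395
[-0.66  0.27  0.78  1.68 -0.2   1.27  0.15]
```

```bash
python3 -m pendant '[0.002,0.015,0,0,0,0,-1,0.003,0.03,0,0,0,0,-1,0.003,0.033,0,0,0,0,-1,0.003,0.033,0,0,0,0,-1,0.003,0.033,0,0,0,0,-1,0.003,0.033,0,0,0,0,-1,0.003,0.033,0,0,0,0,-1,0.003,0.033,0,0,0,0,-1,0.003,0.033,0,0,0,0,-1,0.002,0.025,0,0,0,0,-1,0,0.015,0,0,0,0,-1,0,0,0,0,0,0,-1]'; python3 -m pendant '[0,0,0,0,0,0,-1,0,0,-0.02,0,0,0,-1,0,0,-0.03,0,0,0,-1,0,0,-0.03,0,0,0,-1,0,0,-0.03,0,0,0,-1,0,0,-0.025,0,0,0,-1,0,0,-0.015,0,0,0,-1,0,0,-0.01,0,0,0,-1,0,0,0,0,0,0,-1,0,0,0,0,0,0,-1]'; python3 -c "
from h import *;print(np.round(robot.observe()['joints'],2))"
```

```text
time: 19.63
position: [530.4, 324.6, 215.9]
orientation: [0.706, 0.708, -0.0, -0.001]
ft_force: [-0.3, 1.3, -3.7]
width: 0.392
time: 20.47
position: [533.1, 317.4, 58.0]
orientation: [0.71, 0.705, -0.0, 0.001]
ft_force: [0.2, 0.1, -2.7]
width: 0.395
[-0.95  0.65  0.58  1.55 -0.39  1.06 -0.27]
```

```bash
python3 -m pendant '[0,0.002,-0.006,0,0,0,-1,0,0,-0.006,0,0,0,-1,0,0,-0.005,0,0,0,-1,0,0,-0.003,0,0,0,-1,0,0,0,0,0,0,-1]'; python3 -m pendant '[0,0,-0.002,0,0,0,-1,0,0,-0.002,0,0,0,-1,0,0,0,0,0,0,-1]';python3 -m pendant '[0,0,-0.001,0,0,0,-1,0,0,-0.001,0,0,0,-1,0,0,0,0,0,0,-1]';python3 -m pendant '[0,0,-0.001,0,0,0,-1,0,0,0,0,0,0,-1]'
```

```text
time: 20.88
position: [531.6, 320.8, 36.6]
orientation: [0.709, 0.705, -0.001, -0.0]
ft_force: [-1.0, 0.3, -3.3]
width: 0.393
time: 21.13
position: [532.2, 320.9, 33.2]
orientation: [0.709, 0.705, -0.0, -0.0]
ft_force: [-0.2, -0.5, -3.6]
width: 0.393
time: 21.38
position: [532.4, 321.0, 33.0]
orientation: [0.709, 0.705, 0.0, -0.0]
ft_force: [-3.1, -1.5, 5.5]
width: 0.397
time: 21.55
position: [532.4, 321.0, 32.9]
orientation: [0.709, 0.705, 0.0, -0.0]
ft_force: [-4.3, -2.2, 9.7]
width: 0.393
```

Contact with the mat. I'll relieve the load, open, rise and check.

```bash
python3 -m pendant '[0,0,0.002,0,0,0,-1,0,0,0,0,0,0,-0.2,0,0,0,0,0,0,-0.1,0,0,0,0,0,0,0.2,0,0,0,0,0,0,0.6,0,0,0,0,0,0,1,0,0,0,0,0,0,1,0,0,0,0,0,0,1]'; python3 -m pendant '[0,0,0.01,0,0,0,1,0,0,0.02,0,0,0,1,0,0,0.04,0,0,0,1,0,0,0.04,0,0,0,1,0,0,0.04,0,0,0,1,0,-0.02,0.04,0,0,0,1,0,-0.04,0.03,0,0,0,1,0,-0.04,0,0,0,0,1,0,-0.04,0,0,0,0,1,0,-0.04,0,0,0,0,1,0,0,0,0,0,0,1,0,0,0,0,0,0,1]'
python3 - <<'E'
from h import *
a=snap("scene","a9");b=snap("side","b9")
cv2.imwrite("pics/end.png",np.vstack([np.hstack([cv2.resize(a.p[160:280,370:530,::-1],(400,300)),cv2.resize(b.p[120:240,150:310,::-1],(400,300))]),np.hstack([cv2.resize(a.p[200:300,130:263,::-1],(400,300)),cv2.resize(b.p[:,:,::-1],(400,300))])]))
E
```

```text
time: 22.22
position: [532.5, 321.0, 32.5]
orientation: [0.709, 0.705, 0.0, 0.0]
ft_force: [0.3, 0.5, 0.3]
width: 0.998
time: 23.22
position: [532.9, 144.7, 246.4]
orientation: [0.712, 0.703, 0.001, 0.001]
ft_force: [0.2, 0.8, -0.1]
width: 0.995
```

View pics/end.png

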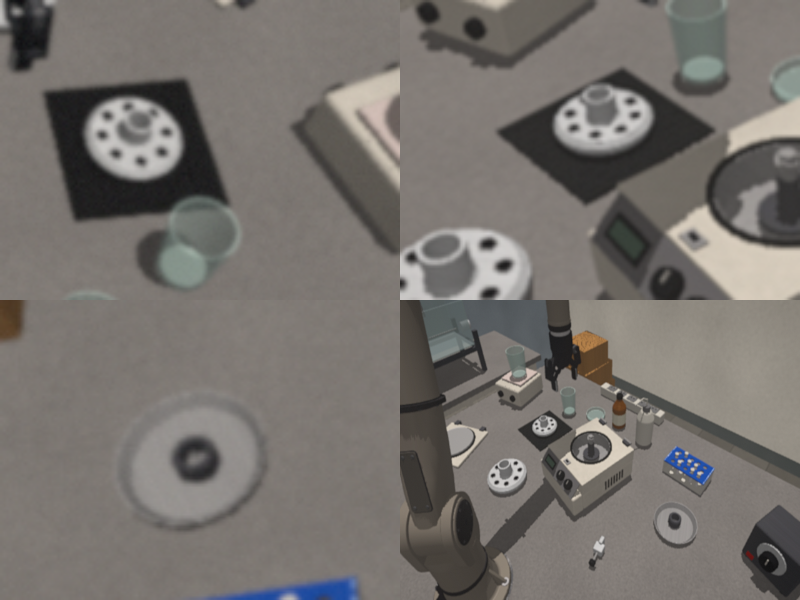

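The rotor stands flat and hub-up near the middle of the mat, the nut is in the dish, and nothing else has moved. Handing in.

```bash
python3 -c "
from h import *;print(robot.sign_off())"
```

```text
the job is handed in; nothing more can be done
None
```

The rotor is out of the centrifuge and standing on the mat, and the nut is in the dish. I handed the job in at about 23 s of the 72 s allowed. Sign-off gives no verdict, so I have no confirmation that it passed.

- **Nut:** I turned it clockwise about 220° in small steps, following its climb by the wrist force. It then lifted off freely. At the readings between moves, the wrist force while turning and lifting stayed below about 5 N. I set the nut down in the dish by feel, with about 14 N at contact, and released it.
- **Rotor:** I gripped it by the hub, lifted it straight off the spindle and set it down on the mat by feel, with about 10 N at contact. I eased off the load before letting go.

**Last checks:** the final pictures from both room cameras show the nut near the middle of the dish. They also show the rotor standing flat and hub up near the middle of the mat, and the other things apparently where they were. The gripper was open and clear, with wrist force readings under 1 N.

**Disagreements:**
- The two room cameras differed by 4 to 10 mm on positions, so I relied on close-up wrist views and feel for the grasps.
- My last wrist-camera check of the hub, an automatic circle detection, gave nothing usable. I gripped the hub at the axis position felt while unscrewing.
- I judged the final positions by eye and did not measure them again.

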